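# Seat the spot lamp in its ring holder

## Robot

A 6-joint arm with a two-finger parallel gripper is mounted at the origin on the work surface. World frame = base frame: x ahead of the robot, y to its left, z up, the work surface at z = 0. Lengths are in m, angles in rad, forces in N, time in s.
With the tool pointing down it reaches from about 0.35 to 0.85 m from the base axis. Payload 8.1 kg.
Tool frame: the origin (TCP) lies on the centre line of the jaws, within the pads' length; the fingertips stand robot.tip_extent ahead of it and the grasp point (between the pads) lies 11 mm behind it (robot.tip_extent is the distance from the TCP to the fingertips, in m); y points along the fingers, z is the direction in which the jaws open and shut, and the axes are right-handed (so a half turn about y gives the same grasp; the last joint's range is limited). The gripper opens to 93 mm and grips with 3 to 60 N. Pads are 15 mm wide; open, the fingers measure 128 mm over their backs; the gripper's body (75 mm by 188 mm) begins 65 mm behind the grasp point.
Start: joints at [1.055, 0.13, 1.488, -0, 1.523, -0.085], TCP at [0.251, 0.545, 0.191] pointing down, gripper open.
Joint ranges: [-2.96, 2.96], [-0.89, 2.26], [0.02, 2.5], [-1.34, 4.48], [0, 2.73], [-2.66, 2.66]. Speed limits (rad/s): [2.39, 2.39, 2.79, 3.14, 3.14, 3.14].

## Interface

Orientations are given as a rotation vector (axis times angle).
In Python, from plant import monitor, optics, robot gives the robot as it stands.
- The arm moves only by the shell command python3 -m inch 'ROWS' [OPENING] [FORCE]. ROWS is JSON, a list that holds one entry, the list of rows, each a list of 6 numbers: the shift along the tool's x, y, z in mm, then the turn, a rotation vector about the tool's x, y, z in rad. A call has 1 to 8 rows; each row shifts and turns the commanded pose from where the row before left it, along the tool's axes as they then stand; what a row does not reach is not made up. A row lasts 1/8 s, in which the tool goes at most 62.5 mm and 10.7 degrees, less where a joint would pass 70% of its speed; a pose out of reach is approached as far as the arm can. A call is refused whole if a number of a shift passes 62.5 or a number of a turn 0.188, either way. A call with a gripper value outside its range is refused whole. OPENING is the finger opening in mm, from 0 to 93, set as the call begins (- or left out, the last holds). The fingers move at their own pace and stop on an object; FORCE is the grip in N (left out, the last holds). Time passes only in rows, so rows that do not move let the fingers close. It gives the time, the measured TCP pose, the force and the opening at its end, in the units of the state.
- monitor.read_state(): the state, without advancing time (a new reading comes with each control period).
- optics.read_camera(name): name is "scene" or "top" or "wrist"; returns a dict with "image" (480x640x3 uint8, blue, green, red), "fx", "fy", "cx", "cy" (pixels), "k1" (the pictures are not rectified: a ray, as slopes to the right and down, at radius r is drawn at 1 + k1 r^2 times it, then the intrinsics apply), "rvec" (rotation vector, rad) and "tvec" (3), from world to camera coordinates, as OpenCV has them. Camera axes: x right, y down, z forward; pixel columns grow to the right and rows downward; lengths in m; the calibration is good to about 2 mm. A picture is of the moment at which its call begins. There is no depth.
- robot.close_job(): hands the job in, once; it reports no verdict.
The state is a dict: "t": time; "q": joint angles; "dq": joint speeds; "joint_torque": joint torques, N m; "tool_pos": TCP position; "orientation": TCP orientation; "force": force on the tool from outside, world axes, zero at the start; "wrist_torque": the same for the moment, N m; "opening": finger opening in m.
Only numpy, scipy, OpenCV 4.12 (cv2) and the standard library are available. Lean on these libraries where they do the work, as an engineer would, in place of code of your own. Each camera call takes 0.05 s, during which the arm holds its last target.

## Task

Take the black spot lamp with the orange tail out of the rack and slide it, nose down, through the row of ever narrower rings of the lamp holder until the blue stop ring stops it. Feel for that stop, then press the lamp gently home with about 8 N for a second, never hard (18 N is too much) and without dropping it, and let go so that it stays standing in the rings. Leave the other tubes, the dish and the jar where they are.

Things in the scene. Friction and masses are not known exactly. Their poses are not given: they have to be found in the camera images.
- lamp: Pocket spot lamp, a loose rigid rod, about 110 g, standing nose down in one of the rack's holes: dark cylinder, 22 mm in diameter, 175 mm long, orange at the tail (top 7 mm), bright metal nose. The nose end narrows at 45 degrees over its last 4 mm to a flat 14 mm across. Origin: middle of that flat nose end, the lowest point; z runs along the lamp from nose to tail.
- lamp_center (a point): The lamp's centre, on its axis, 87.5 mm from the nose end. The holder swallows the lower 105 to 135 mm of the lamp: grip it 25 to 35 mm below the tail end (52 to 62 mm above this point), so that the fingers stay clear of the top ring.
- lamp_nose (a point): The middle of the lamp's nose end face (14 mm flat).
- holder: Lamp holder, fixed to the bench: white base 150 x 120 x 12 mm, a steel post of 16 mm diameter, 153 mm high, 62 mm from the ring axis along the holder's +x, and four level rings in a row, one below the other on one vertical axis, each 8 mm thick. Origin on the bench, on that axis. A glass dish 23 mm high lies on the base under the rings. Nothing on it is higher than 155 mm.
- ring_top (a point): Centre of the mouth of the top ring, in its upper face, 155 mm above the bench; z up. The three dark steel guide rings have bores of 34, 29 and 25 mm; their upper faces are 155, 128 and 102 mm above the bench. All rings lie straight below this point.
- ring_low (a point): Centre of the mouth of the lowest guide ring (25 mm bore), in its upper face, 102 mm above the bench. Below it is the blue stop ring, bore 17 mm, which only the last 1.5 mm of the nose enters. It was clamped by the last user with its upper face anywhere from 45 to 75 mm above the bench: its height is not reported and must be felt. It is sprung: it gives about 1 mm for each 4 N, at most 6 mm.
- rack: White rack block, fixed, 60 x 170 x 47 mm, a row of three holes along its y axis at -55, 0 and +55 mm, 24.5 mm wide, 35 mm deep, floors 12 mm above the bench; the lamp stands in one, the two tubes in the others, in any order. Origin under its centre on the bench.
- tube_a_center (a point): Bystander: white tube 22 mm in diameter with a yellow cap of 24 mm, 84 mm long, standing in the rack (its top 96 mm above the bench); point half-way up.
- tube_b_center (a point): Bystander: the same with a green cap; point half-way up.
- dish_center (a point): Bystander: closed glass dish, 94 mm in diameter, 17 mm high, loose on the bench; point half-way up.
- jar_center (a point): Bystander: amber jar, 48 mm in diameter, 62 mm high, loose on the bench; point half-way up.
Not all that is in view belongs to the job. Leave any green look-alike of the lamp alone.

How it is judged:
By the outcome, as a careful person would: the job done as asked, in the order asked, and still so for the second after the job is handed in, with the robot touching nothing.
It also fails if it takes over 58 s, if anything falls off the work surface, if the arm or the gripper's body presses on something with over 40 N, if the wrist force passes 120 N, or if a joint passes its speed limit or range.

## Working session

There is one attempt and no reset: what is moved stays moved. The work goes in short steps, Python scripts to look and compute and a shell command to move; the robot and the scene stay as the last step left them, time stands still between calls to the robot, and variables do not carry over. Pictures are saved under pics/ and viewed, and the job is handed in when it is done.

```bash
ls; mkdir -p pics; cat > h.py <<'E'
import cv2, numpy as np
from plant import monitor, optics, robot
def snap(name,fn):
    d=optics.read_camera(name); cv2.imwrite('pics/'+fn,d['image']); 
    np.save('pics/'+fn+'.npy',d,allow_pickle=True); return d
def load(fn): return np.load('pics/'+fn+'.npy',allow_pickle=True).item()
def ray(d,u,v):
    xd=(u-d['cx'])/d['fx']; yd=(v-d['cy'])/d['fy']
    K=np.eye(3); p=cv2.undistortPoints(np.array([[[xd,yd]]],float),K,np.array([d['k1'],0,0,0,0.]))[0,0]
    R=cv2.Rodrigues(np.array(d['rvec'],float))[0]; t=np.array(d['tvec'],float).ravel()
    return -R.T@t, R.T@np.array([p[0],p[1],1.])
def plane(d,u,v,z):
    c,r=ray(d,u,v); return c+r*(z-c[2])/r[2]
def two(d1,p1,d2,p2):
    c1,r1=ray(d1,*p1); c2,r2=ray(d2,*p2)
    s=np.linalg.lstsq(np.c_[r1,-r2],c2-c1,rcond=None)[0]
    a=c1+s[0]*r1;b=c2+s[1]*r2
    return (a+b)/2,np.linalg.norm(a-b)
def proj(d,P):
    K=np.array([[d['fx'],0,d['cx']],[0,d['fy'],d['cy']],[0,0,1.]])
    return cv2.projectPoints(np.array(P,float).reshape(-1,1,3),np.array(d['rvec'],float),np.array(d['tvec'],float),K,np.array([d['k1'],0,0,0,0.]))[0][:,0]
E
python3 - <<'E'
from h import *
for n in ('scene','top','wrist'):
    d=snap(n,n+'0.png'); c=ray(d,320,240); print(n,d['fx'],d['k1'],c[0].round(3),c[1].round(3))
print(monitor.read_state(), robot.tip_extent)
E
```

```text
pics
scene 531.1422876626013 0.009982406009964008 [0.988 0.654 0.837] [-0.431 -0.581 -0.69 ]
top 603.8626617798024 -0.030544048216940303 [0.398 0.051 1.284] [ 0.126 -0.007 -0.992]
wrist 368.45612519447053 -0.07530733822108421 [0.182 0.578 0.383] [ 0.24  -0.111 -0.964]
{'t': 0.15, 'q': array([ 1.05458708e+00,  1.31025958e-01,  1.48898522e+00,  1.61563525e-05,
        1.52300616e+00, -8.54053667e-02]), 'dq': array([ 0.00029124, -0.00199641, -0.00288253,  0.00016186, -0.00104075,
        0.0006547 ]), 'joint_torque': array([ 8.25376701e-04, -5.60469174e+01, -4.92339921e+01,  7.69005460e-02,
        3.05883167e-02, -1.45461245e-04]), 'tool_pos': array([0.25030766, 0.54478399, 0.18982971]), 'orientation': array([-1.54562028,  0.33828808, -0.3375963 ]), 'force': array([-0.89125407,  0.1354361 , -1.09856746]), 'wrist_torque': array([ 0.00023845,  0.0074118 , -0.04871905]), 'opening': 0.09308764838565137} 0.008
```

View pics/scene0.png

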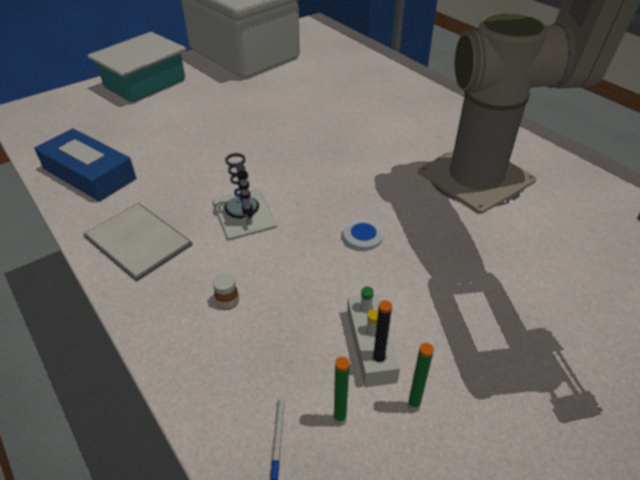

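View pics/top0.png

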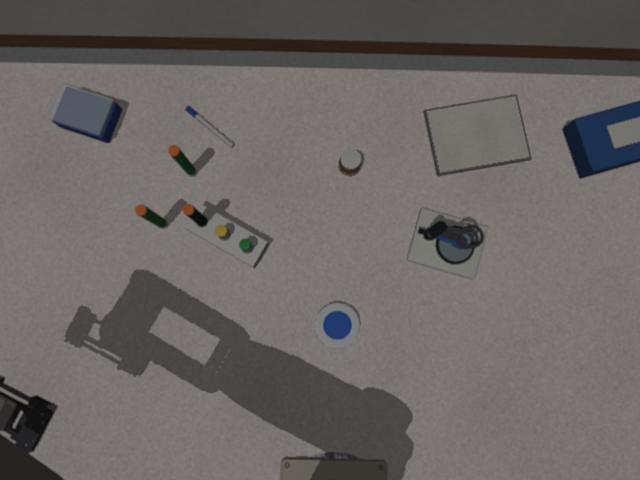

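View pics/wrist0.png

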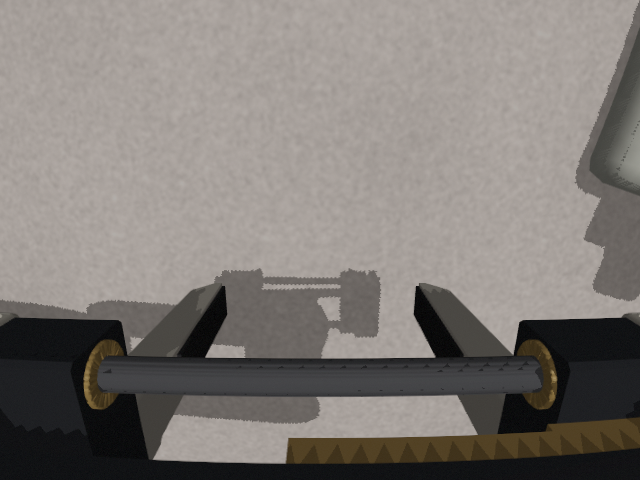

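```bash
python3 -c "
from scipy.spatial.transform import Rotation as R
print(R.from_rotvec([-1.54562028,  0.33828808, -0.3375963]).as_matrix().round(4))"; python3 -m inch --help | head -20
```

```text
[[ 9.086e-01 -7.000e-04  4.176e-01]
 [-4.176e-01 -1.200e-03  9.086e-01]
 [-1.000e-04 -1.000e+00 -1.400e-03]]invalid input: not JSON, or not a number
```

```bash
python3 - <<'E'
from h import *
s=load('scene0.png');t=load('top0.png')
a=cv2.resize(s['image'][270:430,310:450],None,fx=4,fy=4,interpolation=cv2.INTER_CUBIC)[:600]
a=cv2.resize(s['image'][280:430,310:450],None,fx=2.8,fy=2.8,interpolation=cv2.INTER_CUBIC)
b=cv2.resize(t['image'][130:280,120:280],None,fx=2.5,fy=2.8,interpolation=cv2.INTER_CUBIC)
cv2.imwrite('pics/crop1.png',np.hstack([a,b]))
a=cv2.resize(s['image'][140:245,200:285],None,fx=4,fy=4,interpolation=cv2.INTER_CUBIC)
b=cv2.resize(t['image'][195:300,400:500],None,fx=4,fy=4,interpolation=cv2.INTER_CUBIC)
cv2.imwrite('pics/crop2.png',np.hstack([a,b]))
for n,d in (('s',s),('t',t)):
    hsv=cv2.cvtColor(d['image'],cv2.COLOR_BGR2HSV)
    for col,(lo,hi) in {'orange':((4,150,120),(14,255,255)),'yellow':((20,130,80),(32,255,255)),'green':((50,120,40),(85,255,255))}.items():
        m=cv2.inRange(hsv,lo,hi); k,l,st,c=cv2.connectedComponentsWithStats(m)
        for i in range(1,k):
            if 20<st[i,4]<1500: print(n,col,st[i],c[i].round(1))
E
```

```text
s orange [379 301  12  10  97] [385.  305.5]
s orange [420 343  13  12 121] [426.3 348.6]
s orange [336 357  13  12 128] [342.  362.8]
s yellow [368 309  10  14 115] [372.6 315.6]
s green [362 288  10  11  91] [366.8 292.7]
s green [410 355  20  51 511] [419.1 380.1]
s green [335 371  13  49 494] [340.5 394.2]
t orange [169 146  10   9  72] [173.2 149.9]
t orange [136 205   9  10  72] [140.2 209.5]
t orange [183 204  10  10  79] [187.5 208.8]
t yellow [216 226  11  11  97] [221.2 230.7]
t green [240 240  11  10  84] [245.  244.4]
```

View pics/crop1.png

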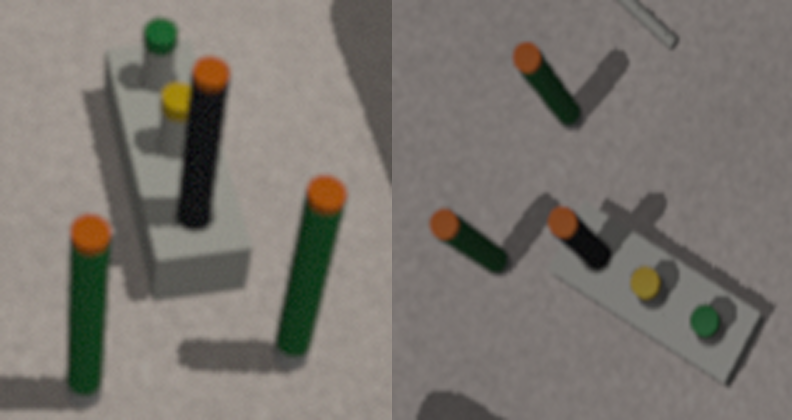

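View pics/crop2.png

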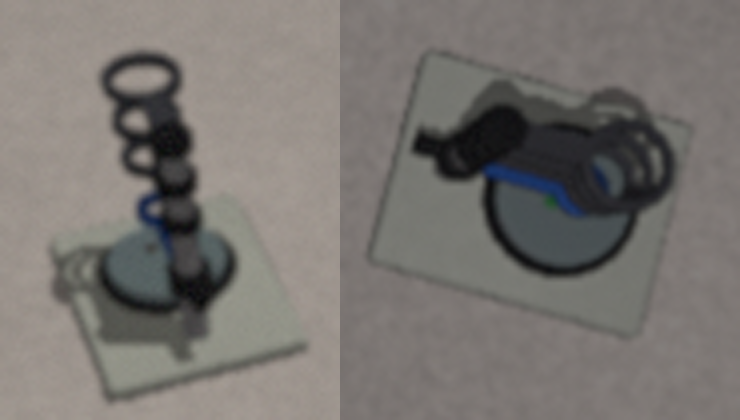

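```bash
python3 - <<'E'
from h import *
s=load('scene0.png');t=load('top0.png')
for nm,ps,pt,z in (('lamp',(385,305.5),(187.5,208.8),.185),('grA',(426.3,348.6),(140.2,209.5),.173),('grB',(342,362.8),(173.2,149.9),.173),('yel',(372.6,315.6),(221.2,230.7),.093),('gre',(366.8,292.7),(245,244.4),.093)):
    print(nm,two(s,ps,t,pt),plane(t,*pt,z).round(4),plane(s,*ps,z).round(4))
for p in ((421.2,208),(488.2,226.2),(474.2,279.5),(407.5,260.5)): print('base',plane(t,*p,.012).round(4))
print('ringtop t',plane(t,475,236,.155).round(4)); print('ringtop s',plane(s,200+141/4,140+82/4,.153).round(4))
print('jar',plane(t,351,162,.062),'dish',plane(t,338,325,.017))
E
```

```text
lamp (array([0.59010215, 0.28769027, 0.18767005]), np.float64(0.0010657914482800573)) [0.5902 0.2887 0.185 ] [0.5889 0.2858 0.185 ]
grA (array([0.58880702, 0.37886579, 0.17565546]), np.float64(0.0008507590730548373)) [0.589 0.38  0.173] [0.5875 0.3775 0.173 ]
grB (array([0.70433006, 0.32325891, 0.17601632]), np.float64(0.0006990536605555126)) [0.7049 0.3242 0.173 ] [0.7033 0.3215 0.173 ]
yel (array([0.56431885, 0.23836112, 0.09260888]), np.float64(0.0020914764126983704)) [0.5635 0.239  0.093 ] [0.5653 0.2379 0.093 ]
gre (array([0.53764125, 0.19044719, 0.09121946]), np.float64(0.000822227304438306)) [0.5371 0.1905 0.093 ] [0.539  0.1913 0.093 ]
base [ 0.6337 -0.1738  0.012 ]
base [ 0.5976 -0.3171  0.012 ]
base [ 0.4832 -0.2859  0.012 ]
base [ 0.5202 -0.1448  0.012 ]
ringtop t [ 0.5559 -0.2505  0.155 ]
ringtop s [ 0.5582 -0.2401  0.153 ]
jar [ 0.71793776 -0.01924259  0.062     ] dish [ 3.81902341e-01 -7.34648261e-05  1.70000000e-02]
```

```bash
python3 -m inch '[[[0,-45,0,0,0,0],[0,-45,0,0,0,0],[40,0,-10,0,0,0],[40,0,-10,0,0,0],[40,0,-10,0,0,0],[40,0,-10,0,0,0],[40,0,-10,0,0,0],[40,0,-10,0,0,0]]]' 93 10; python3 -m inch '[[[40,0,-10,0,0,0],[40,0,-10,0,0,0],[36,0,-11,0,0,0],[0,0,0,0,0,0],[0,0,0,0,0,0]]]'
python3 - <<'E'
from h import *
d=snap('wrist','w1.png'); st=monitor.read_state(); print(st['tool_pos'],st['orientation'],st['t'],st['force'])
print(proj(d,[.590,.2877,.187]))
E
```

```text
t: 1.15
tool_pos: [0.4443, 0.3894, 0.2803]
orientation: [-1.545, 0.338, -0.338]
force: [0.3, 0.3, 0.1]
opening: 0.0929
t: 1.78
tool_pos: [0.5355, 0.3141, 0.2803]
orientation: [-1.544, 0.339, -0.337]
force: [-0.4, -0.2, -0.1]
opening: 0.093
[0.53532948 0.31450565 0.28046716] [-1.54428457  0.33785579 -0.33691154] 1.825 [0.01370478 1.21725558 0.66808101]
[[317.26320696 305.27377148]]
```

View pics/w1.png

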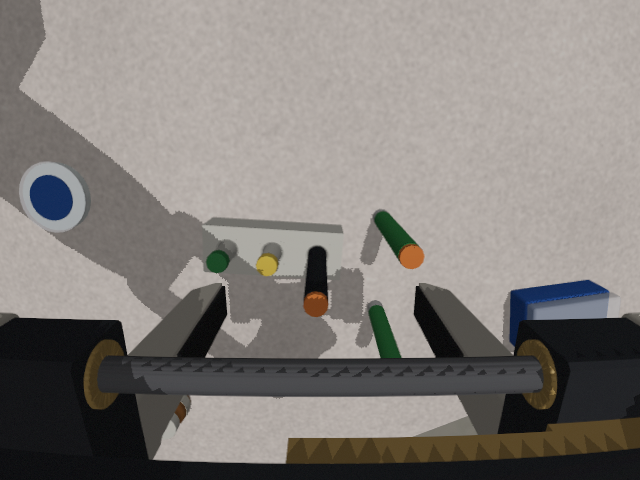

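```bash
python3 - <<'E'
from h import *
from scipy.spatial.transform import Rotation as R
d=load('w1.png'); t=load('top0.png')
hsv=cv2.cvtColor(d['image'],cv2.COLOR_BGR2HSV); m=cv2.inRange(hsv,(4,150,80),(16,255,255))
k,l,s,c=cv2.connectedComponentsWithStats(m)
for i in range(1,k):
    if s[i,4]>80: print(s[i],c[i].round(1),plane(d,*c[i],.186).round(4))
    if s[i,4]>80 and abs(c[i][0]-316)<8: print(two(d,c[i],t,(187.5,208.8))); L=plane(d,*c[i],.186)
st=monitor.read_state(); T=R.from_rotvec(st['orientation']).as_matrix()
print(T.round(3)); print((T.T@(np.array([*L[:2],.146])-st['tool_pos'])*1000).round(1))
E
```

```text
[399 244  25  25 475] [410.8 256. ] [0.5825 0.3761 0.186 ]
[304 292  24  25 482] [315.4 303.7] [0.5884 0.2867 0.186 ]
(array([0.58878124, 0.28749854, 0.18759172]), np.float64(0.002184619712332255))
[[ 0.909 -0.001  0.417]
 [-0.417  0.     0.909]
 [-0.001 -1.    -0.   ]]
[ 59.9 134.4  -3.1]
```

```bash
python3 -m inch '[[[30,0,-1.5,0,0,0],[30,0,-1.5,0,0,0],[0,20,0,0,0,0],[0,30,0,0,0,0],[0,0,0,0,0,0]]]' 60 10; 
python3 - <<'E'
from h import *
from scipy.spatial.transform import Rotation as R
d=snap('wrist','w2.png')
hsv=cv2.cvtColor(d['image'],cv2.COLOR_BGR2HSV); m=cv2.inRange(hsv,(4,150,80),(16,255,255))
k,l,s,c=cv2.connectedComponentsWithStats(m)
st=monitor.read_state(); T=R.from_rotvec(st['orientation']).as_matrix()
for i in range(1,k):
    if s[i,4]>80: L=plane(d,*c[i],.187); print(s[i],c[i].round(1),L.round(4),(T.T@(np.array([*L[:2],.146])-st['tool_pos'])*1000).round(1))
print(st['tool_pos'],st['t'])
E
```

```text
t: 2.45
tool_pos: [0.5861, 0.2865, 0.2265]
orientation: [-1.548, 0.342, -0.332]
force: [-0.7, 0.1, -0.8]
opening: 0.0605
[425 185  33  32 780] [441.1 200.6] [0.584 0.374 0.187] [-39.   82.8  78.3]
[305 245  31  32 801] [320.3 260.4] [0.5884 0.2866 0.187 ] [ 1.4 82.8  0.6]
[0.58715201 0.28672666 0.22884145] 2.5
```

View pics/w2.png

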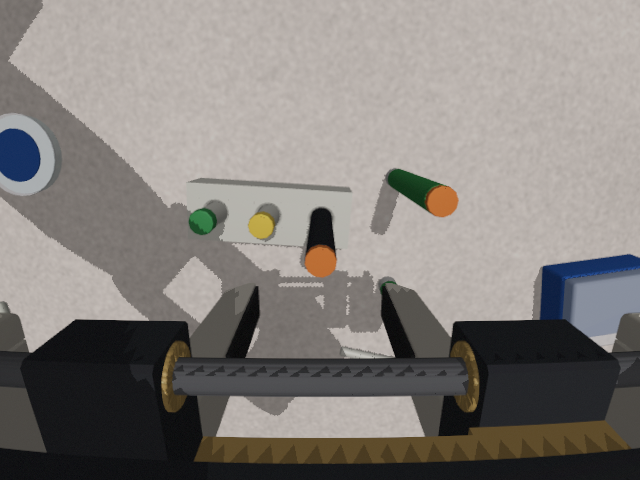

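```bash
python3 -m inch '[[[1,25,0.5,0,0,0],[0,25,0,0,0,0],[0,20,0,0,0,0],[0,14,0,0,0,0],[0,0,0,0,0,0],[0,0,0,0,0,0]]]' 60 10; python3 - <<'E'
from h import *
snap('wrist','w3.png'); st=monitor.read_state(); print(st['tool_pos'],st['force'])
E
```

```text
t: 3.25
tool_pos: [0.5909, 0.2863, 0.1478]
orientation: [-1.543, 0.337, -0.339]
force: [0.4, 0.2, 1.2]
opening: 0.0603
[0.59112301 0.28641059 0.14800583] [-0.1858491   0.21232163  0.42095865]
```

View pics/w3.png

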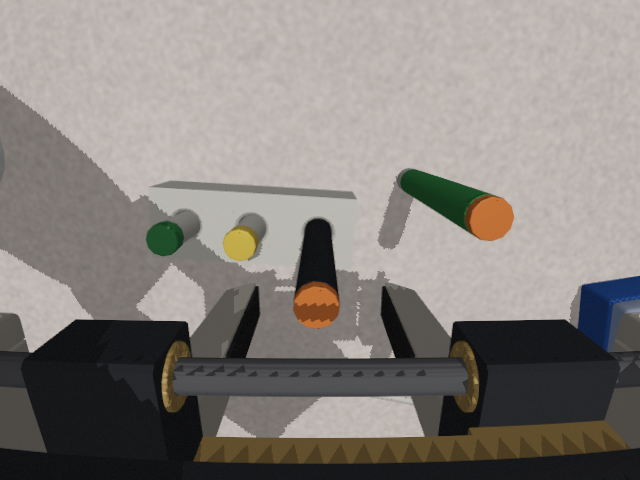

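```bash
python3 -m inch '[[[-1.5,1.5,0,0,0,0],[0,0,0,0,0,0],[0,0,0,0,0,0]]]' 60 25; python3 -m inch '[[[0,0,0,0,0,0],[0,0,0,0,0,0],[0,0,0,0,0,0],[0,0,0,0,0,0],[0,0,0,0,0,0],[0,0,0,0,0,0]]]' 0 25
```

```text
t: 3.68
tool_pos: [0.5891, 0.2867, 0.1453]
orientation: [-1.544, 0.338, -0.338]
force: [-1.0, 0.7, -0.1]
opening: 0.06
t: 4.42
tool_pos: [0.589, 0.2867, 0.1451]
orientation: [-1.544, 0.338, -0.338]
force: [-0.6, 0.5, 0.2]
opening: 0.0212
```

```bash
python3 -m inch '[[[0,-10,0,0,0,0],[0,-20,0,0,0,0],[0,-30,0,0,0,0],[0,-35,0,0,0,0],[0,-35,0,0,0,0],[0,-35,0,0,0,0],[0,-30,0,0,0,0],[0,0,0,0,0,0]]]'; python3 - <<'E'
from h import *
snap('wrist','w4.png'); snap('scene','s4.png');snap('top','t4.png'); st=monitor.read_state(); print(st['tool_pos'],st['force'],st['opening'],st['q'])
i=load('s4.png')['image'];cv2.imwrite('pics/s4c.png',np.hstack([i[:,240:560],load('w4.png')['image'][:,160:480]]))
E
```

```text
t: 5.42
tool_pos: [0.5904, 0.2873, 0.3454]
orientation: [-1.54, 0.332, -0.343]
force: [0.5, -0.3, -0.2]
opening: 0.0215
[0.58869751 0.28657362 0.33884467] [-0.97111063  0.37719152 -2.18430696] 0.021261482237199297 [ 3.74745548e-01  2.77556163e-01  1.05411453e+00  3.31481083e-06
  1.81150172e+00 -7.65172432e-01]
```

View pics/s4c.png

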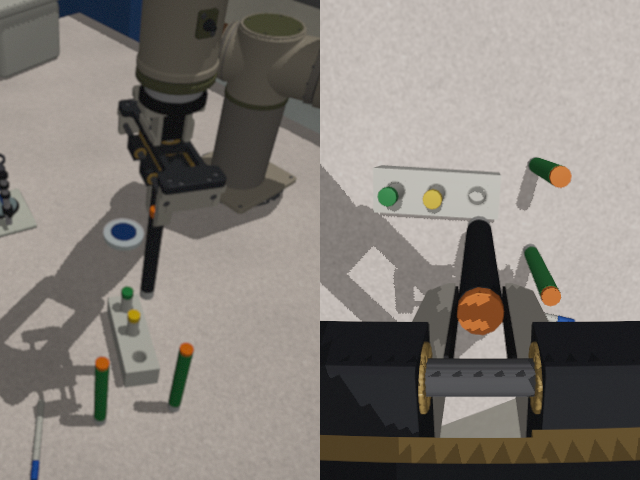

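```bash
python3 -m inch '[[[5,0,-15,0,0,0],[10,0,-30,0,0,0],[13,0,-42,0,0,0],[13,0,-42,0,0,0],[13,0,-42,0,0,0],[13,0,-42,0,0,0],[13,0,-42,0,0,0],[13,0,-42,0,0,0]]]'; python3 -m inch '[[[13,0,-42,0,0,0],[13,0,-42,0,0,0],[13,0,-42,0,0,0],[10,0,-42,0,0,0],[6,0,-22,0,0,0],[5,0,-10,0,0,0],[0,0,0,0,0,0],[0,0,0,0,0,0]]]'; python3 - <<'E'
from h import *
d=snap('wrist','w5.png'); snap('scene','s5.png'); st=monitor.read_state(); print(st['tool_pos'],st['orientation'],st['opening'],st['t'])
print(proj(d,[[.557,-.245,.155]]))
E
```

```text
t: 6.58
tool_pos: [0.5482, -0.0241, 0.3389]
orientation: [-1.545, 0.34, -0.337]
force: [0.8, 0.5, -0.8]
opening: 0.021
t: 7.58
tool_pos: [0.5206, -0.2279, 0.34]
orientation: [-1.544, 0.337, -0.337]
force: [0.7, -0.5, -0.6]
opening: 0.0215
[ 0.52075912 -0.22781328  0.34021222] [-1.54428887  0.33675583 -0.33695582] 0.02137378617283843 7.675
[[318.49139222 250.91727511]]
```

View pics/w5.png

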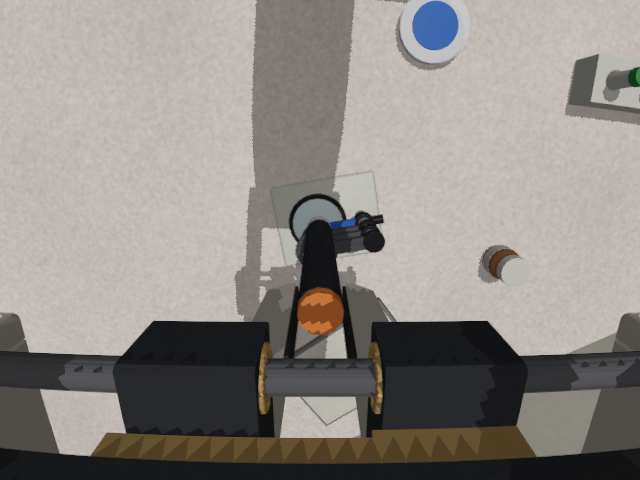

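```bash
python3 -m inch '[[[0,0,-25,0,0,0],[0,0,-35,0,0,0],[0,0,0,0,0,0],[0,0,0,0,0,0],[0,0,0,0,0,0]]]'; python3 - <<'E'
from h import *
d=snap('wrist','w6.png'); s=snap('scene','s6.png');t=snap('top','t6.png'); st=monitor.read_state(); print(st['tool_pos'],st['orientation'],st['opening'],st['t'])
np.save('st6.npy',st,allow_pickle=True)
print(proj(d,[[.557,-.245,.155]]))
a=cv2.resize(d['image'][160:300,260:460],None,fx=4,fy=4,interpolation=cv2.INTER_CUBIC);cv2.imwrite('pics/w6c.png',a)
E
```

```text
t: 8.3
tool_pos: [0.496, -0.2823, 0.3403]
orientation: [-1.544, 0.337, -0.337]
force: [-0.9, 0.3, -1.3]
opening: 0.021
[ 0.49580637 -0.28258451  0.34020861] [-1.54433864  0.33695582 -0.33711793] 0.020915445465441655 8.45
[[373.89912996 250.47533543]]
```

View pics/w6c.png

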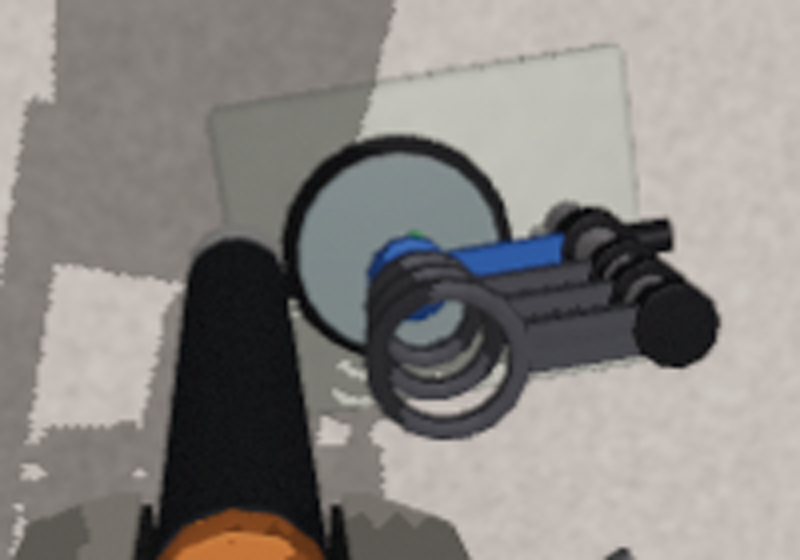

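View pics/s6.png

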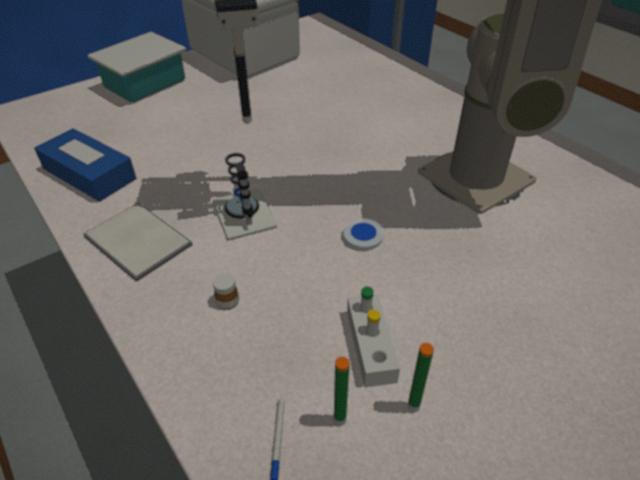

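```bash
cat > meas.py <<'E'
from h import *
from scipy.spatial.transform import Rotation as R
d=load('w6.png'); st=np.load('st6.npy',allow_pickle=True).item(); T=R.from_rotvec(st['orientation']).as_matrix(); P=st['tool_pos']
im=d['image']
sc=4; big=cv2.resize(im,None,fx=sc,fy=sc,interpolation=cv2.INTER_CUBIC)
g=cv2.cvtColor(big,cv2.COLOR_BGR2GRAY)
# ring radial edges around guess centre: outer
def und(u,v): return u,v
c0=np.array([371.4,248.9])
for it in range(3):
    pts=[];
    for a in np.deg2rad(np.arange(10,190,5)):   # image angle, down = 90
        rs=np.arange(17,24,.1); xs=c0[0]+rs*np.cos(a); ys=c0[1]+rs*np.sin(a)
        pr=cv2.remap(g,((xs+.5)*sc-.5).astype(np.float32)[None],((ys+.5)*sc-.5).astype(np.float32)[None],cv2.INTER_LINEAR)[0].astype(float)
        gr=np.diff(cv2.GaussianBlur(pr[None],(1,1),0)[0]); gr=np.convolve(gr,np.ones(8)/8,'same'); i=gr[5:-5].argmax()+5
        if gr[i]>1.0: pts.append((xs[i],ys[i]))
    Q=np.array(pts)
    W=np.array([plane(d,*q,.155)[:2] for q in Q])
    A=np.c_[2*W,np.ones(len(W))]; b=(W**2).sum(1)
    for k in range(4):
        s=np.linalg.lstsq(A,b,rcond=None)[0]; r=np.sqrt(s[2]+s[0]**2+s[1]**2); e=np.abs(np.hypot(*(W-s[:2]).T)-r); kk=e<max(2*np.median(e),.0003); A=A[kk];b=b[kk];W=W[kk]
    print('ring outer fit',s[:2].round(4),'r',r.round(4),len(W),'of',len(Q),'res',e.mean().round(5))
    c0=proj(d,[*s[:2],.155])[0]; print(c0)
ring=np.array([*s[:2],.155])
hsv=cv2.cvtColor(im,cv2.COLOR_BGR2HSV); m=cv2.inRange(hsv,(4,120,40),(18,255,255)); m[:270]=0;m[360:]=0;m[:,:250]=0;m[:,400:]=0
x,y,w,h=cv2.boundingRect(m); print('tail box',x,y,w,h)
for zt in (.379,.381): 
  tl=plane(d,x+w/2-.5,y+w/2,zt); print('tail(top of face)',(T.T@(tl-P)*1000).round(1))
print('tool-frame ring - tcp',(T.T@(ring-P)*1000).round(1)); print(T.round(4))
# predicted lamp outline if centered and vertical
for z0 in (.381,.206):
  print(proj(d,[P+T@np.array([x,0,zz])*[1,1,0]+[0,0,z0-P[2]] for x,zz in ((0,0),(0,.011),(0,-.011),(-.011,0),(.011,0))]).round(1).tolist())
E
python3 meas.py; python3 - <<'E'
from h import *
d=load('w6.png');cv2.imwrite('pics/w6d.png',cv2.resize(d['image'][200:350,240:400],None,fx=4,fy=4,interpolation=cv2.INTER_CUBIC))
E
```

```text
ring outer fit [ 0.555 -0.247] r 0.0227 26 of 35 res 0.00014
[371.52270707 249.61355024]
ring outer fit [ 0.5555 -0.2471] r 0.0223 27 of 36 res 0.00012
[371.56242898 250.09017073]
ring outer fit [ 0.5554 -0.2471] r 0.0224 27 of 36 res 0.00011
[371.54827412 249.93962626]
tail box 264 287 108 71
tail(top of face) [ 16.4 -38.8   0.2]
tail(top of face) [ 15.2 -40.8   0.2]
tool-frame ring - tcp [ 39.3 185.2  57.1]
[[ 9.091e-01  1.000e-04  4.166e-01]
 [-4.166e-01  0.000e+00  9.091e-01]
 [ 1.000e-04 -1.000e+00  1.000e-04]]
[[317.0, 311.6], [341.1, 311.6], [293.0, 311.6], [317.0, 289.4], [317.1, 333.0]]
[[318.3, 225.0], [330.4, 225.0], [306.3, 225.0], [318.3, 213.1], [318.3, 236.6]]
```

View pics/w6d.png

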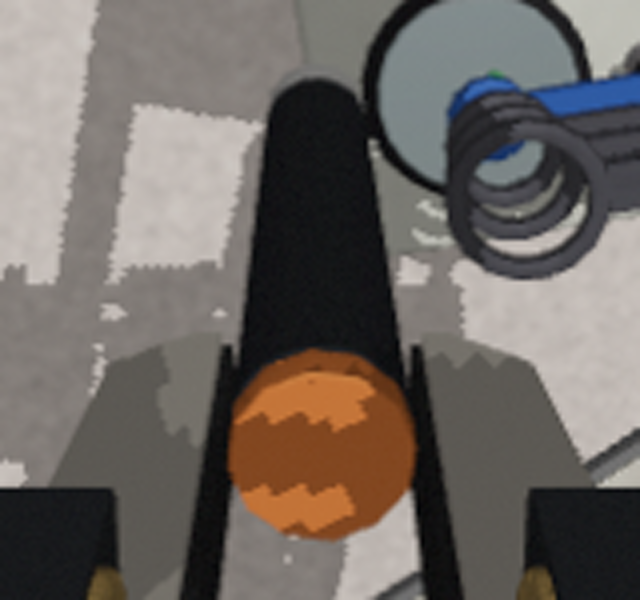

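```bash
python3 -m inch '[[[10,0,14,0,0,0],[14,0,21,0,0,0],[14,0,21.5,0,0,0],[0,15,0,0,0,0],[0,20,0,0,0,0],[0,0,0,0,0,0],[0,0,0,0,0,0],[0,0,0,0,0,0]]]'; python3 - <<'E'
from h import *
d=snap('wrist','w7.png'); s=snap('scene','s7.png');t=snap('top','t7.png'); st=monitor.read_state(); print(st['tool_pos'],st['orientation'],st['force'],st['t'])
np.save('st7.npy',st,allow_pickle=True)
a=cv2.resize(d['image'][170:300,270:400],None,fx=4,fy=4,interpolation=cv2.INTER_CUBIC)
b=cv2.resize(s['image'][90:220,200:270],None,fx=4,fy=4,interpolation=cv2.INTER_CUBIC);cv2.imwrite('pics/w7c.png',np.hstack([a,b]))
E
```

```text
t: 9.45
tool_pos: [0.5538, -0.2481, 0.3062]
orientation: [-1.545, 0.337, -0.339]
force: [0.1, -0.8, -1.3]
opening: 0.0214
[ 0.55375743 -0.2480489   0.30593575] [-1.54459231  0.33714657 -0.33901732] [ 0.29974973 -1.12360773 -1.5187719 ] 9.6
```

View pics/w7c.png

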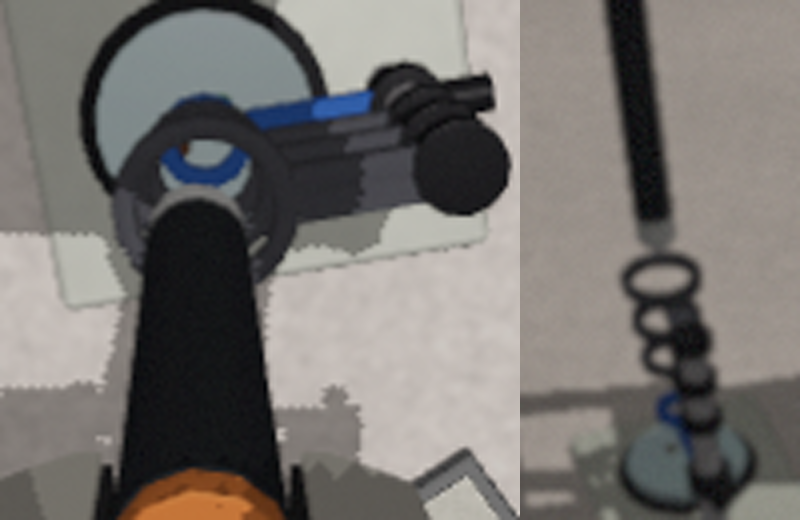

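```bash
cat > m7.py <<'E'
from h import *
from scipy.spatial.transform import Rotation as R
d=load('w7.png'); s=load('s7.png'); st=np.load('st7.npy',allow_pickle=True).item(); T=R.from_rotvec(st['orientation']).as_matrix(); P=st['tool_pos']
print(T.round(4))
g=cv2.cvtColor(cv2.resize(d['image'],None,fx=4,fy=4,interpolation=cv2.INTER_CUBIC),cv2.COLOR_BGR2GRAY)
def circ(W):
    A=np.c_[2*W,np.ones(len(W))]; b=(W**2).sum(1); q=np.linalg.lstsq(A,b,rcond=None)[0]; return q[:2],np.sqrt(q[2]+q[:2]@q[:2])
# hand-read crop points, upper face
pix=lambda x,y:(270+(x+.5)/4-.5,170+(y+.5)/4-.5)
inner=[(133,210),(137,180),(150,158),(175,141),(206,136),(240,143),(262,160),(277,185),(280,212)]
W=np.array([plane(d,*pix(*p),.155)[:2] for p in inner]); c,r=circ(W); print('inner bore fit',c.round(4),'r',r.round(4),'tool',(T.T@(np.array([*c,.155])-P)*1000).round(1))
zn=P[2]-.1332
# silhouette of lamp for nominal axis at tool offset 0: nose flat and 4mm above
th=np.linspace(0,2*np.pi,73)
def lamp(z,rad,ox=0,oz=0):
    return proj(d,[[*(P+T@np.array([ox+rad*np.cos(a),0,oz+rad*np.sin(a)]))[:2],z] for a in th])
for z,rad in ((zn,.007),(zn+.004,.011),(zn+.02,.011)):
    q=lamp(z,rad); print('pred',z.round(3),'rowmin',q[:,1].min().round(2),'col',q[:,0].min().round(2),q[:,0].max().round(2), 'px/mm',(np.ptp(q[:,0])/rad/2000).round(2))
for row in (224,230,240,250,260):
    r0=g[int((row+.5)*4-.5)].astype(float); gr=np.diff(r0); xs=np.arange(len(gr))
    i=[(x/4) for x in range(4*296,4*346) if abs(gr[x])>8 and abs(gr[x])==abs(gr[x-6:x+7]).max()]; print(row,i)
print('nose rim read',pix(198,182))
print('scene nose axis pred',proj(s,[[*P[:2],zn],[*P[:2],zn+.1],[*P[:2],.155]]).round(2).tolist(), 'ring read',(200+(661+.5-520)/4-.5,90+280.5/4-.5),'nose read',(200+(656.5-520)/4-.5,90+250/4))
E
python3 m7.py
```

```text
[[ 9.085e-01  1.100e-03  4.178e-01]
 [-4.178e-01 -6.000e-04  9.085e-01]
 [ 1.200e-03 -1.000e+00 -1.000e-04]]
inner bore fit [ 0.5555 -0.2465] r 0.0177 tool [  0.8 150.9   2.2]
pred 0.173 rowmin 217.32 col 311.13 326.51 px/mm 1.1
pred 0.177 rowmin 213.85 col 306.59 331.03 px/mm 1.11
pred 0.193 rowmin 217.59 col 305.95 331.58 px/mm 1.17
224 [309.25, 328.25, 328.5, 329.0]
230 [296.0, 296.25, 299.25, 333.25, 336.25, 342.75, 343.0]
240 [299.25, 305.5, 332.75, 335.25, 338.25]
250 [299.25, 299.5, 304.25, 304.5, 335.25]
260 [296.25, 302.25, 336.0]
nose rim read (319.125, 215.125)
scene nose axis pred [[234.17, 150.7], [228.56, 110.18], [235.09, 157.39]] ring read (234.875, 159.625) nose read (233.625, 152.5)
```

```bash
python3 -m inch '[[[-0.3,0,1.8,0,0,0],[0,5,0,0,0,0],[0,8,0,0,0,0],[0,8,0,0,0,0],[0,8,0,0,0,0],[0,0,0,0,0,0],[0,0,0,0,0,0]]]'; python3 - <<'E'
from h import *
d=snap('wrist','w8.png'); s=snap('scene','s8.png'); st=monitor.read_state(); print(st['tool_pos'],st['force'],st['wrist_torque'],st['t'])
a=cv2.resize(d['image'][170:300,270:400],None,fx=4,fy=4,interpolation=cv2.INTER_CUBIC)
b=cv2.resize(s['image'][90:220,200:270],None,fx=4,fy=4,interpolation=cv2.INTER_CUBIC);cv2.imwrite('pics/w8c.png',np.hstack([a,b]))
E
```

```text
t: 10.48
tool_pos: [0.5541, -0.246, 0.2763]
orientation: [-1.544, 0.338, -0.338]
force: [-0.5, 0.2, -1.6]
opening: 0.0211
[ 0.55424246 -0.2461532   0.27661786] [-0.01015838 -0.20111129 -1.13861704] [-0.0041416   0.02750555 -0.05112515] 10.575
```

View pics/w8c.png

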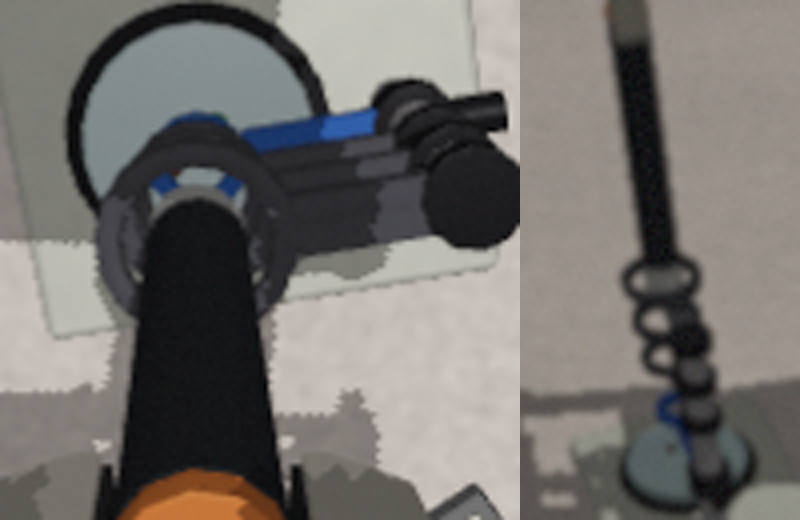

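```bash
python3 -m inch '[[[0,6,-0.3,0,0,0],[0,6,0,0,0,0],[0,6,0,0,0,0],[0,5,0,0,0,0],[0,0,0,0,0,0],[0,0,0,0,0,0]]]'; python3 - <<'E'
from h import *
d=snap('wrist','w9.png'); st=monitor.read_state(); print(st['tool_pos'],st['force'],st['wrist_torque'],st['t'])
a=cv2.resize(d['image'][170:300,260:400],None,fx=4,fy=4,interpolation=cv2.INTER_CUBIC)
cv2.imwrite('pics/w9c.png',a)
E
```

```text
t: 11.32
tool_pos: [0.554, -0.2463, 0.2533]
orientation: [-1.544, 0.338, -0.338]
force: [-0.3, 0.5, -0.7]
opening: 0.0214
[ 0.55405448 -0.2464025   0.25346488] [ 0.53086529  0.07047822 -0.53811861] [ 0.03628565  0.00950202 -0.00355456] 11.375
```

View pics/w9c.png

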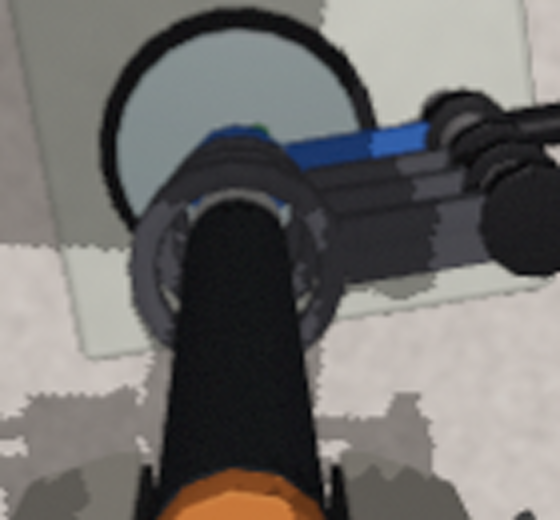

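```bash
python3 -m inch '[[[0,5,0,0,0,0],[0,5,0,0,0,0],[0,4,0,0,0,0],[0,3,0,0,0,0],[0,2,0,0,0,0],[0,2,0,0,0,0],[0,0,0,0,0,0]]]'; python3 -m inch '[[[0,2,0,0,0,0],[0,2,0,0,0,0],[0,2,0,0,0,0],[0,0,0,0,0,0]]]'; python3 - <<'E'
from h import *
st=monitor.read_state(); print(st['tool_pos'],st['force'],st['wrist_torque'],st['t'])
E
```

```text
t: 12.25
tool_pos: [0.5539, -0.2463, 0.232]
orientation: [-1.544, 0.338, -0.338]
force: [-0.9, 0.2, 0.0]
opening: 0.0208
t: 12.75
tool_pos: [0.5538, -0.2462, 0.2259]
orientation: [-1.544, 0.338, -0.338]
force: [0.3, -0.9, -0.9]
opening: 0.0211
[ 0.55381419 -0.24624872  0.22586032] [ 0.31953796 -0.87724183 -0.91880995] [ 0.00772602 -0.05360954  0.05868771] 12.75
```

```bash
python3 -m inch '[[[0,3,0,0,0,0],[0,3,0,0,0,0],[0,3,0,0,0,0],[0,3,0,0,0,0],[0,2,0,0,0,0],[0,0,0,0,0,0],[0,0,0,0,0,0]]]' | grep -v or; for i in 1; do python3 -c "
from h import *
st=monitor.read_state(); print(st['tool_pos'],st['force'],st['wrist_torque'],st['t'])"; done
```

```text
t: 13.62
tool_pos: [0.554, -0.2463, 0.2123]
opening: 0.0214
[ 0.55398872 -0.24634914  0.21227842] [-1.45761122 -0.05891616 -0.49430028] [ 0.02378964 -0.03215848 -0.00493315] 13.625
```

```bash
python3 -m inch '[[[0,1,0,0,0,0],[0,1,0,0,0,0],[0,0,0,0,0,0]]]'
```

```text
t: 14.0
tool_pos: [0.5538, -0.2463, 0.21]
orientation: [-1.544, 0.338, -0.338]
force: [-0.1, -0.2, -0.7]
opening: 0.0215
```

```bash
python3 -m inch '[[[0,1,0,0,0,0],[0,1,0,0,0,0],[0,0,0,0,0,0]]]'
```

```text
t: 14.38
tool_pos: [0.5538, -0.2463, 0.2079]
orientation: [-1.544, 0.338, -0.338]
force: [1.1, 0.5, -0.8]
opening: 0.021
```

```bash
python3 -m inch '[[[0,1,0,0,0,0],[0,1,0,0,0,0],[0,0,0,0,0,0]]]'
```

```text
t: 14.75
tool_pos: [0.5539, -0.2463, 0.206]
orientation: [-1.544, 0.338, -0.338]
force: [-0.4, -0.7, -0.6]
opening: 0.0216
```

```bash
python3 -m inch '[[[0,1,0,0,0,0],[0,1,0,0,0,0],[0,0,0,0,0,0]]]'
```

```text
t: 15.12
tool_pos: [0.5539, -0.2463, 0.204]
orientation: [-1.544, 0.338, -0.338]
force: [-0.0, 1.1, -1.0]
opening: 0.0215
```

```bash
python3 -m inch '[[[0,1,0,0,0,0],[0,1,0,0,0,0],[0,0,0,0,0,0]]]'
```

```text
t: 15.5
tool_pos: [0.5538, -0.2463, 0.202]
orientation: [-1.544, 0.338, -0.338]
force: [-0.4, 0.1, -1.3]
opening: 0.0211
```

```bash
python3 -m inch '[[[0,1,0,0,0,0],[0,1,0,0,0,0],[0,0,0,0,0,0]]]'
```

```text
t: 15.88
tool_pos: [0.5539, -0.2463, 0.2]
orientation: [-1.544, 0.338, -0.338]
force: [-1.1, -0.5, -0.8]
opening: 0.021
```

```bash
python3 -m inch '[[[0,1,0,0,0,0],[0,1,0,0,0,0],[0,0,0,0,0,0]]]'
```

```text
t: 16.25
tool_pos: [0.5538, -0.2463, 0.198]
orientation: [-1.544, 0.338, -0.338]
force: [0.5, 0.3, -1.6]
opening: 0.0212
```

```bash
python3 -m inch '[[[0,1,0,0,0,0],[0,1,0,0,0,0],[0,0,0,0,0,0]]]'
```

```text
t: 16.62
tool_pos: [0.5539, -0.2463, 0.196]
orientation: [-1.544, 0.338, -0.338]
force: [-0.1, -0.7, -0.7]
opening: 0.0215
```

```bash
python3 -m inch '[[[0,1,0,0,0,0],[0,1,0,0,0,0],[0,0,0,0,0,0]]]'
```

```text
t: 17.0
tool_pos: [0.5541, -0.2463, 0.1943]
orientation: [-1.544, 0.338, -0.338]
force: [-0.3, 0.3, -0.0]
opening: 0.0212
```

```bash
python3 -m inch '[[[0,0.5,0,0,0,0],[0,0.5,0,0,0,0],[0,0,0,0,0,0]]]'
```

```text
t: 17.38
tool_pos: [0.5542, -0.2464, 0.1935]
orientation: [-1.544, 0.337, -0.338]
force: [1.2, 0.0, 1.5]
opening: 0.0212
```

```bash
python3 -m inch '[[[0,0.5,0,0,0,0],[0,0.5,0,0,0,0],[0,0,0,0,0,0]]]'
```

```text
t: 17.75
tool_pos: [0.5542, -0.2465, 0.1926]
orientation: [-1.545, 0.337, -0.339]
force: [-0.3, 0.7, 5.4]
opening: 0.0215
```

```bash
python3 -m inch '[[[0,0.5,0,0,0,0],[0,0,0,0,0,0]]]'; python3 -m inch '[[[0,0,0,0,0,0]]]' | grep -A0 force;python3 -m inch '[[[0,0,0,0,0,0]]]' | grep -A0 force
```

```text
t: 18.0
tool_pos: [0.5544, -0.2465, 0.1924]
orientation: [-1.545, 0.337, -0.339]
force: [0.3, -0.1, 6.7]
opening: 0.0213
force: [0.7, 1.4, 6.8]
force: [0.1, -0.8, 6.0]
```

```bash
python3 -m inch '[[[0,0.3,0,0,0,0],[0,0,0,0,0,0],[0,0,0,0,0,0]]]'; for k in 1; do python3 -m inch '[[[0,0,0,0,0,0],[0,0,0,0,0,0]]]' | grep -E "force|pos"; python3 -m inch '[[[0,0,0,0,0,0],[0,0,0,0,0,0]]]' | grep -E "force|pos"; python3 -m inch '[[[0,0,0,0,0,0],[0,0,0,0,0,0]]]' | grep -E "force|pos"; python3 -m inch '[[[0,0,0,0,0,0],[0,0,0,0,0,0],[0,0,0,0,0,0]]]' | grep -E "force|pos|^t"; done
```

```text
t: 18.62
tool_pos: [0.5544, -0.2466, 0.1922]
orientation: [-1.545, 0.337, -0.339]
force: [0.2, -0.4, 5.8]
opening: 0.021
tool_pos: [0.5544, -0.2465, 0.1923]
force: [0.4, 0.1, 6.7]
tool_pos: [0.5544, -0.2465, 0.1922]
force: [0.3, 0.1, 6.1]
tool_pos: [0.5544, -0.2466, 0.1922]
force: [0.7, 0.2, 6.6]
t: 19.75
tool_pos: [0.5544, -0.2466, 0.1922]
force: [-0.3, 0.3, 6.6]
```

```bash
python3 -m inch '[[[0,0.2,0,0,0,0],[0,0.2,0,0,0,0],[0,0,0,0,0,0]]]' - 40; python3 -m inch '[[[0,0,0,0,0,0]]]' | grep -E "force|pos";python3 -m inch '[[[0,0,0,0,0,0]]]' | grep -E "force|pos";
```

```text
t: 20.12
tool_pos: [0.5545, -0.2466, 0.192]
orientation: [-1.545, 0.336, -0.339]
force: [0.2, 0.6, 7.7]
opening: 0.0208
tool_pos: [0.5545, -0.2466, 0.192]
force: [0.8, 1.2, 7.3]
tool_pos: [0.5545, -0.2466, 0.192]
force: [0.2, 1.0, 7.5]
```

```bash
python3 -m inch '[[[0,0,0,0,0,0],[0,0,0,0,0,0],[0,0,0,0,0,0]]]' | grep -E "force|pos"; python3 -m inch '[[[0,0,0,0,0,0],[0,0,0,0,0,0],[0,0,0,0,0,0]]]' | grep -E "force|pos"; python3 -m inch '[[[0,0,0,0,0,0],[0,0,0,0,0,0],[0,0,0,0,0,0],[0,0,0,0,0,0]]]'; python3 - <<'E'
from h import *
d=snap('wrist','w10.png');s=snap('scene','s10.png');
cv2.imwrite('pics/w10c.png',np.hstack([d['image'][130:430,170:470],cv2.resize(s['image'][100:250,180:300],None,fx=2,fy=2,interpolation=cv2.INTER_CUBIC)]))
E
```

```text
tool_pos: [0.5545, -0.2466, 0.192]
force: [0.2, 0.6, 6.6]
tool_pos: [0.5545, -0.2466, 0.192]
force: [-0.4, 0.6, 6.5]
t: 21.62
tool_pos: [0.5545, -0.2466, 0.192]
orientation: [-1.545, 0.336, -0.339]
force: [0.6, 0.5, 7.5]
opening: 0.0207
```

View pics/w10c.png

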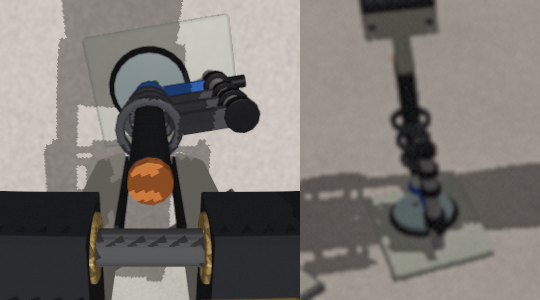

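```bash
python3 -m inch '[[[0,-0.5,0,0,0,0],[0,-0.5,0,0,0,0],[0,-0.5,0,0,0,0],[0,0,0,0,0,0],[0,0,0,0,0,0]]]' - 20;python3 -m inch '[[[0,0,0,0,0,0]]]' | grep -E "force|pos"
```

```text
t: 22.35
tool_pos: [0.554, -0.2464, 0.1925]
orientation: [-1.544, 0.338, -0.338]
force: [0.4, 1.2, 5.4]
opening: 0.0213
tool_pos: [0.554, -0.2464, 0.1926]
force: [0.6, 0.8, 5.8]
```

```bash
python3 -m inch '[[[0,-0.5,0,0,0,0],[0,-0.4,0,0,0,0],[0,0,0,0,0,0],[0,0,0,0,0,0]]]';python3 -m inch '[[[0,0,0,0,0,0]]]' | grep -E "force|pos"
```

```text
t: 22.98
tool_pos: [0.5538, -0.2463, 0.1932]
orientation: [-1.544, 0.338, -0.338]
force: [0.7, 0.2, 2.0]
opening: 0.0214
tool_pos: [0.5539, -0.2463, 0.1932]
force: [1.1, 0.1, 2.9]
```

```bash
python3 -m inch '[[[0,-0.5,0,0,0,0],[0,0,0,0,0,0],[0,0,0,0,0,0]]]';python3 -m inch '[[[0,0,0,0,0,0]]]' | grep -E "force|pos"
```

```text
t: 23.48
tool_pos: [0.5538, -0.2463, 0.1936]
orientation: [-1.544, 0.338, -0.338]
force: [0.6, -0.0, 1.7]
opening: 0.021
tool_pos: [0.5538, -0.2463, 0.1937]
force: [-0.2, -0.2, 2.3]
```

```bash
python3 -m inch '[[[0,-0.3,0,0,0,0],[0,0,0,0,0,0]]]' - 5; python3 -m inch '[[[0,0,0,0,0,0],[0,0,0,0,0,0],[0,0,0,0,0,0],[0,0,0,0,0,0],[0,0,0,0,0,0]]]' 60 5; python3 - <<'E'
from h import *
d=snap('wrist','w11.png'); s=snap('scene','s11.png');
cv2.imwrite('pics/w11c.png',np.hstack([d['image'][130:430,170:470],cv2.resize(s['image'][100:250,180:300],None,fx=2,fy=2,interpolation=cv2.INTER_CUBIC)]))
E
```

```text
t: 23.85
tool_pos: [0.5537, -0.2463, 0.1939]
orientation: [-1.544, 0.338, -0.337]
force: [-0.7, -0.3, 0.3]
opening: 0.0214
t: 24.48
tool_pos: [0.5539, -0.2463, 0.1941]
orientation: [-1.544, 0.338, -0.338]
force: [-0.9, -0.4, -0.1]
opening: 0.0599
```

View pics/w11c.png

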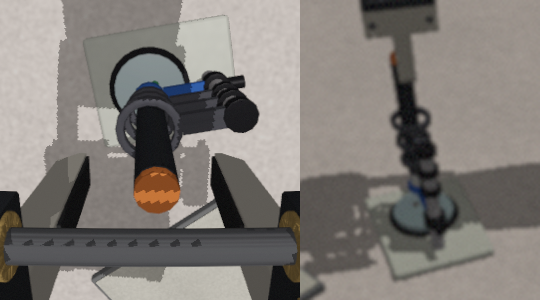

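Released: the lamp stands between the open fingers, with its orange tail at about (326,320) in the wrist picture. It leans slightly within the ring clearance. Next I retreat straight up.

```bash
python3 -m inch '[[[0,-5,0,0,0,0],[0,-15,0,0,0,0],[0,-25,0,0,0,0],[0,-30,0,0,0,0],[0,-30,0,0,0,0],[0,-25,0,0,0,0],[0,0,0,0,0,0],[0,0,0,0,0,0]]]'; python3 -m inch '[[[-20,0,0,0,0,0],[-40,0,0,0,0,0],[-40,0,0,0,0,0],[-20,0,0,0,0,0],[0,0,0,0,0,0],[0,0,0,0,0,0]]]'; python3 - <<'E'
from h import *
s=snap('scene','s12.png');t=snap('top','t12.png');d=snap('wrist','w12.png')
cv2.imwrite('pics/all12.png',np.hstack([cv2.resize(s['image'][100:250,180:300],None,fx=3.2,fy=3.2,interpolation=cv2.INTER_CUBIC),cv2.resize(t['image'][180:300,390:495],None,fx=4,fy=4,interpolation=cv2.INTER_CUBIC)[:480,:400]]))
m=cv2.inRange(cv2.cvtColor(s['image'],cv2.COLOR_BGR2HSV),(4,130,100),(15,255,255));m2=cv2.inRange(cv2.cvtColor(t['image'],cv2.COLOR_BGR2HSV),(4,130,100),(15,255,255))
for mm in (m,m2):
    k,l,st,c=cv2.connectedComponentsWithStats(mm); print([(c[i].round(1),st[i,4]) for i in range(1,k) if st[i,4]>20])
E
```

```text
t: 25.58
tool_pos: [0.5538, -0.2462, 0.3235]
orientation: [-1.544, 0.338, -0.337]
force: [-0.3, 0.6, -0.2]
opening: 0.0601
t: 26.32
tool_pos: [0.4451, -0.1963, 0.3233]
orientation: [-1.544, 0.339, -0.337]
force: [-0.1, 0.2, 0.4]
opening: 0.0599
[(array([426.2, 348.8]), np.int32(132)), (array([342. , 362.9]), np.int32(142))]
[(array([173.5, 150.1]), np.int32(84)), (array([140.5, 209.7]), np.int32(87))]
```

View pics/all12.png

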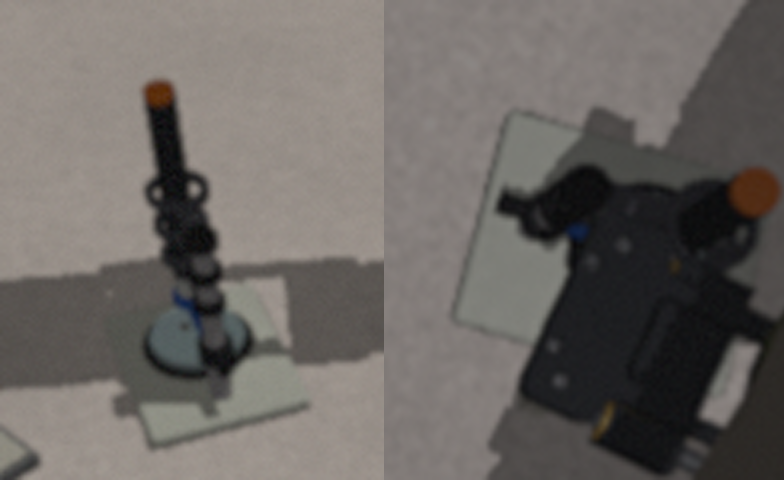

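View pics/s12.png

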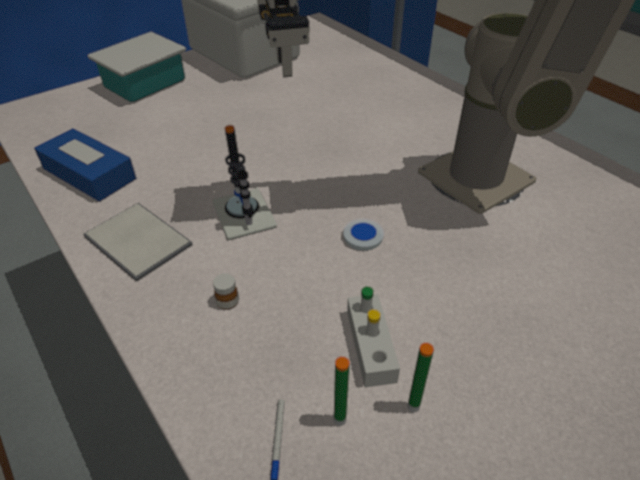

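```bash
python3 - <<'E'
from h import *
print(two(load('s12.png'),(229.2,128.6),load('t12.png'),(482.5,227.7)))
st=monitor.read_state(); print(st['t'],st['force'],st['dq'].round(3)); print(robot.close_job())
E
```

```text
(array([ 0.56022249, -0.24312728,  0.23357547]), np.float64(0.0005908455002154548))
26.475 [-0.09673958 -0.10065193  0.96099882] [ 0.001 -0.001 -0.     0.001  0.002 -0.001]
the job is handed in; nothing more can be done
None
```

The black lamp with the orange tail is standing in the holder's rings, seated on the blue stop. I let go of it and handed the job in at about 26.5 s.

- **Stop and press:** I felt the stop with the tool at about z = 0.194 m, which puts the stop's upper face about 61–62 mm above the bench. I held the press for about 1.5 s with the sensor reading 6.5–7.7 N. With the roughly 0.9 N reading before contact, that is about 7.5–8.5 N on the stop. No reading came near 18 N. An earlier hold of about 1 s came out slightly low, at about 7.3 N, so I pressed a little further.
- **Release:** I eased the press almost completely off before opening the fingers. The lamp stayed upright with a slight lean, the tail about 5–7 mm off the tool's line, which the ring clearance allows. I then lifted straight up and moved away.
- **Last checks:** Triangulating the tail from the scene and top pictures gave a height of 0.234 m, against about 0.236 m expected for a lamp resting on the stop. The final scene picture shows both tubes, the dish, the jar and the two green look-alikes in their places. I checked positions numerically only for the look-alikes, which were unchanged.
- **Small disagreement:** As I pressed, the force rose a little less than 4 N per mm. A tiny slip in the grip is possible, though it could also be sensor noise. I raised the grip force to 40 N for the final hold.

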